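# Carry an open pan of clams into the vacuum chamber

### The arm

A 6-joint arm with a two-finger parallel gripper is mounted at the origin on the work surface. World frame = base frame: x ahead of the robot, y to its left, z up, the work surface at z = 0. Lengths are in m, angles in rad, forces in N, time in s.
With the tool pointing down it reaches from about 0.35 to 0.775 m from the base axis. Payload 7.3 kg.
Tool frame: the origin (TCP) lies midway between the tips of the shut fingers; the grasp point (between the pads) lies robot.grasp_offset behind it (robot.grasp_offset is the distance from the TCP to the grasp point, in m); z points along the fingers, y is the line along which they close (so a half turn about z gives the same grasp; the last joint's range is limited). The gripper opens to 92 mm and grips with 3 to 60 N. Pads are 19 mm wide; open, the fingers measure 130 mm over their backs; the gripper's body (75 mm by 190 mm) begins 47 mm behind the grasp point.
Start: joints at [1.087, 0.342, 1.524, -0, 1.275, -0.146], TCP at [0.174, 0.495, 0.227] pointing down, gripper open.
Joint ranges: [-2.53, 2.53], [-0.77, 2.02], [0.04, 2.7], [-1, 4.14], [0.28, 2.66], [-3.11, 3.11]. Speed limits (rad/s): [2.57, 2.57, 3.14, 3.14, 3.14, 3.14].

### API

Orientations are given as a unit quaternion [x, y, z, w].
In Python, from cell import robot gives the robot as it stands. Calls block until the motion is done:
- robot.move_ptp(position, orientation): joint-space move of the TCP to a pose.
- robot.servo_line(position, frame=None, vel=0.15, stop_force=None): straight line of the TCP; frame=None keeps the orientation; vel is the mean speed in m/s. With stop_force (N) it stops when the force on the tool has changed by that much, and returns True; else False.
- robot.move_joints(angles): joint-space move.
- robot.let_go() and robot.grab(squeeze=None): open the fingers fully, or close them until they stop; squeeze is the grip in N (None keeps the last).
- robot.wait(seconds).
- robot.solve_ik(position, orientation): joint angles nearest the present ones, or None.
- robot.camera(name): name is "side" or "top"; returns a dict with "image" (400x640x3 uint8, blue, green, red), "intrinsics" (3x3 intrinsics, pixels), "origin" and "rotation" of the camera in the world. Camera axes: x right, y down, z forward; pixel columns grow to the right and rows downward; lengths in m; the calibration is good to about 2 mm. A picture is of the moment at which its call begins. There is no depth.
A pose or a line that the arm cannot do raises robot.Unreachable and nothing moves.
- robot.job_done(): hands the job in; it is judged then, once.
Readings, each from a call of its own:
- robot.current_t(): time.
- robot.current_qpos(): joint angles.
- robot.current_joint_vel(): joint speeds.
- robot.current_joint_efforts(): joint torques, N m.
- robot.current_eef_pos(): TCP position.
- robot.current_orientation(): TCP orientation.
- robot.current_wrist_force(): force on the tool from outside, world axes, zero at the start.
- robot.current_ft_torque(): the same for the moment, N m.
- robot.current_gripper_width(): opening from 0.0 (shut) to 1.0 (fully open).
- robot.current_grasp_force(): force on a finger pad.
Only numpy, scipy, OpenCV 4.12 (cv2) and the standard library are available. Lean on these libraries where they do the work, as an engineer would, in place of code of your own. Each camera call takes 0.05 s, during which the arm holds its last target. There are 200 camera calls.

### The job

Raise the swing handle of the open pan of clams, lift the pan by it and carry it level, losing no clam, into the chamber of the vacuum packer; set it down gently on the white bed (whose height you must feel for: no dropping, no pressing), in the middle and square with the chamber, its long side along the chamber's long side. Then let go and fold the handle down to either side, so that the lid could close. Leave the bottle, label roll and bowl where they are.

Things in the scene. Friction and masses are not known exactly. Their poses are not given: they have to be found in the camera images.
- pan: open steel pan (sizes in mm) 150 (its x) x 120 (its y), walls 32 high, 3 thick, inner floor 3 up; 0.3 to 0.5 kg, loose, holds six loose clams. Mid y sides: flat lugs (24 wide, 128 over both) rise to 80 and carry the swing handle's pivot, 70 above the underside. Origin: centre of the underside; z up
- handle_grip (a point): middle of the swing handle's grip: black round sleeve 14 mm in diameter, 80 long, on the crossbar of a wire bail 138 wide. Its axis lies along the pan's y, 80 from the pivot: at handle angle a this point is at pan x = 80 sin a, y = 0, z = 70 + 80 cos a; free space around it above the pan's mouth
- handle (a joint): swing handle's angle, rad: 0 upright, negative leaning to the pan's -x, positive to +x; stops at -1.2 and 1.2. Starts folded, -1.12 to -0.9. Slightly stiff pivot (0.05 N m): stays where left, moves with about 1 N at the grip; the lifted pan hangs from it and can tip about it
- packer: fixed vacuum packer in the bench: steel collar 360 (its x) x 280 (y) mm, 60 high, open chamber 280 x 200 in its middle; clear lid fixed open, rising 290 along the -y side (140 from centre). The white bed board (272 x 192) in the chamber has its top 20 to 50 above the bench, not reported: feel for it; it stays put under the pan. Origin: footprint centre at bench height
- chamber (a point): centre of the chamber's mouth, level with the top of the collar (60 mm above the bench); axes as the packer's
- clam0: one of six alike loose clams in the pan: pale lens-shaped shell 38 mm in diameter, 21 high, 20 to 55 g; origin at the centre of its underside
- clam1: one of six alike loose clams in the pan: pale lens-shaped shell 38 mm in diameter, 21 high, 20 to 55 g; origin at the centre of its underside
- clam2: one of six alike loose clams in the pan: pale lens-shaped shell 38 mm in diameter, 21 high, 20 to 55 g; origin at the centre of its underside
- clam3: one of six alike loose clams in the pan: pale lens-shaped shell 38 mm in diameter, 21 high, 20 to 55 g; origin at the centre of its underside
- clam4: one of six alike loose clams in the pan: pale lens-shaped shell 38 mm in diameter, 21 high, 20 to 55 g; origin at the centre of its underside
- clam5: one of six alike loose clams in the pan: pale lens-shaped shell 38 mm in diameter, 21 high, 20 to 55 g; origin at the centre of its underside
- spray: bystander: clear bottle, 60 mm in diameter, 170 high, standing; origin at the centre of its foot
- roll: bystander: low roll of blank paper labels, 100 mm in diameter, 70 high, on end; origin at the centre of its foot
- bowl: bystander: white bowl, 80 mm in diameter, 45 high; origin at the centre of its foot
There are look-alikes about, which are no part of the job. Of the things like the pan, leave any that is blue; of the rest the smaller one is meant.

How it is judged:
By the outcome, as a careful person would: the job done as asked, in the order asked, and still so for the second after the job is handed in, with the robot touching nothing.
It also fails if it takes over 53 s, if anything falls off the work surface, if the arm or the gripper's body presses on something with over 40 N, if the wrist force passes 120 N, or if a joint passes its speed limit or range.

## Working session

There is one attempt and no reset: what is moved stays moved. The work goes in short steps, each a Python script; the robot and the scene stay as the last script left them, time stands still between calls to the robot, and variables do not carry over. Pictures are saved under pics/ and viewed, at most 10 in all, crops included, and the job is handed in when it is done.

```bash
mkdir -p pics; ls
cat > h.py <<'E'
import numpy as np, cv2
from cell import robot
def shot(n,name):
    c=robot.camera(n); cv2.imwrite(f'pics/{name}.png',c['image']); np.savez(f'pics/{name}.npz',**{k:np.array(v) for k,v in c.items()}); return c
def ray(c,u,v):
    K=np.array(c['intrinsics']);d=np.array(c['rotation'])@np.linalg.solve(K,[u,v,1.]);return np.array(c['origin']),d/np.linalg.norm(d)
def onz(c,u,v,z):
    o,d=ray(c,u,v);return o+d*(z-o[2])/d[2]
def proj(c,p):
    q=np.array(c['intrinsics'])@(np.array(c['rotation']).T@(np.array(p)-np.array(c['origin'])));return q[:2]/q[2]
E
python3 - <<'E'
from h import *
for n in('top','side'):
    c=shot(n,n+'0');print(n,c['origin'],np.round(c['rotation'],3).tolist(),np.round(c['intrinsics'],1).tolist())
print(robot.grasp_offset,robot.current_t(),robot.current_orientation())
E
```

```text
pics
top [0.43536142 0.09903484 1.25518767] [-0.705, 0.708, -0.022, 0.036] [[508.9, 0.0, 319.1], [0.0, 508.9, 205.3], [0.0, 0.0, 1.0]]
side [0.24715248 0.65004366 0.71543638] [-0.242, 0.89, -0.377, 0.091] [[373.3, 0.0, 321.9], [0.0, 373.3, 191.1], [0.0, 0.0, 1.0]]
0.0188 0.1 [ 1.68088599e-01  9.85771658e-01 -6.48169646e-04 -2.04271238e-04]
```

View pics/top0.png

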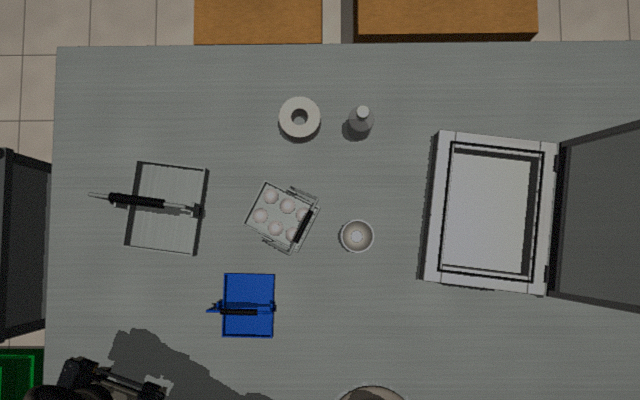

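View pics/side0.png

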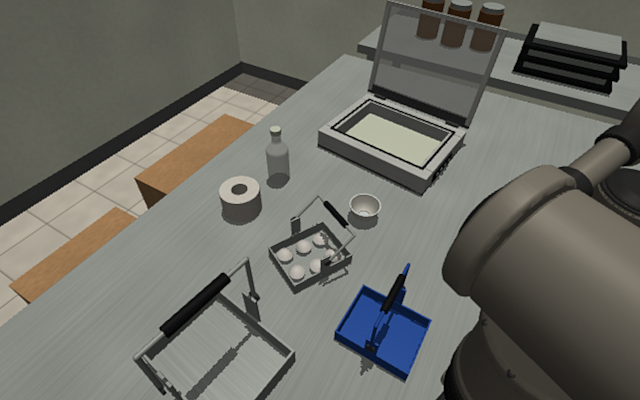

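Run:
```python
import cv2,numpy as np
a=cv2.imread('pics/top0.png')[165:265,230:335]; a=cv2.resize(a,(630,600),interpolation=cv2.INTER_CUBIC)
cv2.imwrite('pics/crop0.png',a)
```

```text
(no output)
```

View pics/crop0.png

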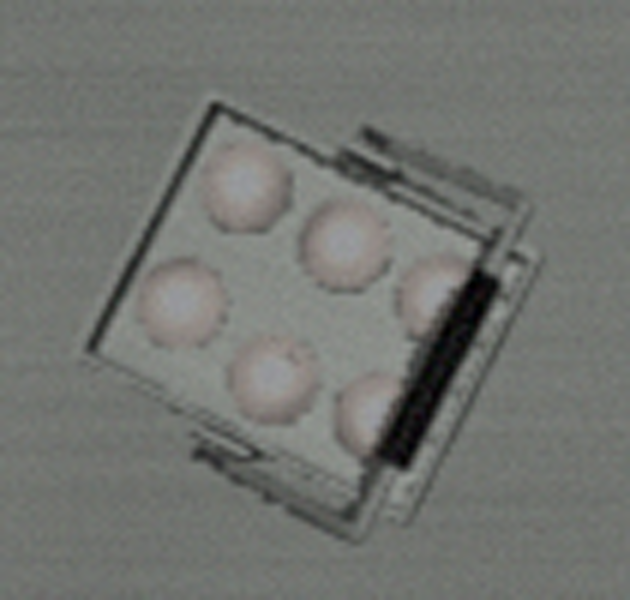

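The candidates are the large steel pan (167,208), the blue pan (249,305) and the small steel pan holding six clams (282,217). The task rules out the blue one, and of the other two the smaller is meant, so it's the pan at (282,217). In the crop its rim corners are at (213,100), (90,350), (540,255) and (405,522), and the sleeve's middle is at about (441,368).

```bash
cat >> h.py <<'E'
from scipy.optimize import brentq
def pan_pose(c,px):
    """px: outer rim corners (-x+y, ... order free) as 4x2 -> centre, yaw guess from long sides"""
    P=np.array([onz(c,u,v,.032)[:2] for u,v in px]); return P
def handle_angle(c,uv,ctr,ax,z0=0.):
    o,d=ray(c,*uv)
    def f(a):
        z=z0+.07+.08*np.cos(a); p=o+d*(z-o[2])/d[2]; return (p[:2]-ctr)@ax-.08*np.sin(a)
    return f
E
python3 - <<'E'
from h import *
c=dict(np.load('pics/top0.npz')); im=c['image']
px=np.array([(213,100),(90,350),(405,522),(540,255)])/6.+[230,165]
P=pan_pose(c,px); ctr=P.mean(0)
print(P.round(4).tolist(),ctr,[np.linalg.norm(P[i]-P[i-1]).round(4) for i in range(4)])
v=(P[0]-P[3])+(P[1]-P[2]); w=(P[1]-P[0])+(P[2]-P[3]); print('yaw',np.arctan2(v[1],v[0]),np.arctan2(-w[0],w[1]))
ax=v/np.linalg.norm(v); uv=np.array([441,368])/6.+[230,165]
f=handle_angle(c,uv,ctr,ax); a=np.linspace(-1.3,-.5,9); print(np.round([f(x) for x in a],4))
# packer
hsv=cv2.cvtColor(im,cv2.COLOR_BGR2HSV); crop=im[110:320,400:600]
cv2.imwrite('pics/crop1.png',cv2.resize(crop,(570,600),interpolation=cv2.INTER_CUBIC))
E
```

```text
Traceback (most recent call last):
  File "h.py", line 14, in pan_pose
    P=np.array([onz(c,u,v,.032)[:2] for u,v in px]); return P
                ~~~^^^^^^^^^^^^
  File "h.py", line 8, in onz
    o,d=ray(c,u,v);return o+d*(z-o[2])/d[2]
        ~~~^^^^^^^
  File "h.py", line 6, in ray
    K=np.array(c['intrinsics']);d=np.array(c['rotation'])@np.linalg.solve(K,[u,v,1.]);return np.array(c['origin']),d/np.linalg.norm(d)
                                  ~~~~~~~~~~~~~~~~~~~~~~~^~~~~~~~~~~~~~~~~~~~~~~~~~~~
ValueError: matmul: Input operand 1 has a mismatch in its core dimension 0, with gufunc signature (n?,k),(k,m?)->(n?,m?) (size 3 is different from 4)
```

```bash
sed -i 's/^import numpy as np, cv2/&\nfrom scipy.spatial.transform import Rotation as R/; s/np.array(c\[.rotation.\])/R.from_quat(c["rotation"]).as_matrix()/g' h.py
python3 - <<'E'
from h import *
c=dict(np.load('pics/top0.npz')); im=c['image']
px=np.array([(213,100),(90,350),(405,522),(540,255)])/6.+[230,165]
P=pan_pose(c,px); ctr=P.mean(0)
print(P.round(4).tolist(),ctr,[np.linalg.norm(P[i]-P[i-1]).round(4) for i in range(4)])
v=(P[0]-P[3])+(P[1]-P[2]); w=(P[1]-P[0])+(P[2]-P[3]); print('yaw',np.arctan2(v[1],v[0]),np.arctan2(-w[0],w[1]))
ax=v/np.linalg.norm(v); uv=np.array([441,368])/6.+[230,165]
f=handle_angle(c,uv,ctr,ax); a=np.linspace(-1.3,-.5,9); print(np.round([f(x) for x in a],4))
cv2.imwrite('pics/crop1.png',cv2.resize(im[110:310,400:590],(570,600),interpolation=cv2.INTER_CUBIC))
E
```

```text
[[0.5947, 0.2538], [0.4938, 0.3029], [0.4244, 0.1762], [0.531, 0.1218]] [0.51098196 0.21370407] [np.float64(0.1465), np.float64(0.1122), np.float64(0.1445), np.float64(0.1197)]
yaw 1.0959699152576312 1.1082457404686183
[ 0.0155  0.0125  0.0088  0.0044 -0.0007 -0.0064 -0.0126 -0.0193 -0.0263]
```

View pics/crop1.png

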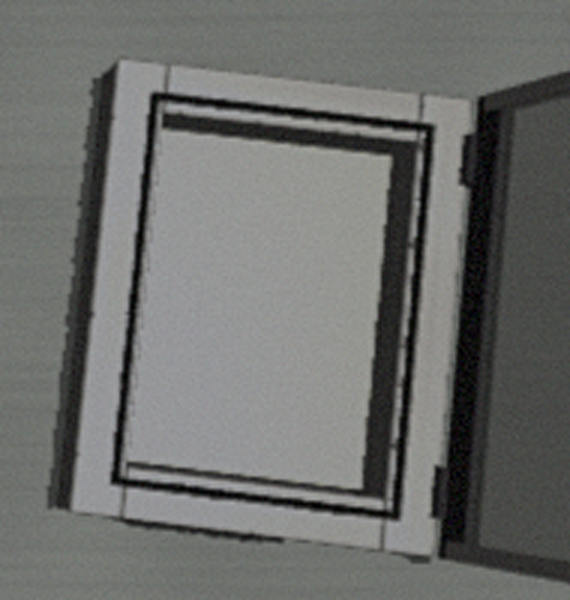

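Run:
```python
from h import *
c=dict(np.load('pics/top0.npz'))
for q in ([(152,94),(434,127),(398,517),(112,482)],[(120,60),(473,100),(437,557),(70,512)]):
    P=np.array([onz(c,u/3+400,v/3+110,.06)[:2] for u,v in q])
    v=(P[0]-P[3])+(P[1]-P[2]); w=(P[0]-P[1])+(P[3]-P[2])
    print(P.mean(0).round(4),[np.linalg.norm(P[i]-P[i-1]).round(4) for i in range(4)],np.arctan2(v[1],v[0]),np.arctan2(-w[0],w[1]))
def R_(yaw): # tool down, tool y along heading yaw
    y=np.array([np.cos(yaw),np.sin(yaw),0]);z=np.array([0,0,-1.]);return R.from_matrix(np.c_[np.cross(y,z),y,z]).as_quat()
ctr=np.array([.511,.2137]);a=-.91;yaw=1.105;g=ctr+.08*np.sin(a)*np.array([np.cos(yaw),np.sin(yaw)])
print(g)
for k in (yaw,yaw-np.pi):
  for p,y in (((*g,.2),k),((*g,.10),k),((*ctr,.135),k),((*ctr,.27),k),((.5,-.28,.27),k-1.2),((.5,-.28,.15),k-1.2)):
    print(np.round(p,3),(lambda s:None if s is None else np.round(s,2))(robot.solve_ik(np.array(p),R_(y))))
```

```text
[ 0.5184 -0.2792] [np.float64(0.3065), np.float64(0.2214), np.float64(0.3059), np.float64(0.2201)] -0.12796433605758123 -0.12619498910803723
[ 0.5172 -0.2798] [np.float64(0.3575), np.float64(0.2775), np.float64(0.3576), np.float64(0.2819)] -0.1250976403720069 -0.12439874451724987
[0.48263253 0.15726853]
[0.483 0.157 0.2  ] [ 0.16  0.33  1.61 -0.    1.19 -0.94]
[0.483 0.157 0.1  ] [ 0.16  0.45  1.74 -0.    0.95 -0.94]
[0.511 0.214 0.135] [ 0.26  0.48  1.57 -0.    1.08 -0.85]
[0.511 0.214 0.27 ] [ 0.26  0.37  1.37 -0.    1.41 -0.85]
[ 0.5  -0.28  0.27] [-0.64  0.4   1.31 -0.    1.43 -0.55]
[ 0.5  -0.28  0.15] [-0.64  0.5   1.5  -0.    1.14 -0.55]
[0.483 0.157 0.2  ] [ 0.16  0.33  1.61 -0.    1.19  2.2 ]
[0.483 0.157 0.1  ] [ 0.16  0.45  1.74 -0.    0.95  2.2 ]
[0.511 0.214 0.135] [ 0.26  0.48  1.57 -0.    1.08  2.29]
[0.511 0.214 0.27 ] [ 0.26  0.37  1.37 -0.    1.41  2.29]
[ 0.5  -0.28  0.27] [-0.64  0.4   1.31 -0.    1.43  2.59]
[ 0.5  -0.28  0.15] [-0.64  0.5   1.5  -0.    1.14  2.59]
```

```bash
cat >> h.py <<'E'
def down(yaw):
    y=np.array([np.cos(yaw),np.sin(yaw),0]);z=np.array([0,0,-1.]);return R.from_matrix(np.c_[np.cross(y,z),y,z]).as_quat()
def stat(s=''):
    print(s,'t',round(robot.current_t(),2),'p',np.round(robot.current_eef_pos(),4),'F',np.round(robot.current_wrist_force(),2),'M',np.round(robot.current_ft_torque(),2),'w',round(robot.current_gripper_width(),3),'g',np.round(robot.current_grasp_force(),1))
YAW=1.105; CTR=np.array([.511,.2137]); AX=np.array([np.cos(YAW),np.sin(YAW)]); GO=robot.grasp_offset
PK=np.array([.518,-.2795]); PY=-.126
def grip(a,ctr=CTR,ax=AX,z0=0.): return np.r_[ctr+ax*.08*np.sin(a), z0+.07+.08*np.cos(a)-GO]
E
python3 - <<'E'
from h import *
p=grip(-.91); q=down(YAW)
robot.move_ptp(np.r_[p[:2],.25],q); stat()
robot.servo_line(np.r_[p[:2],p[2]+.0],vel=.1,stop_force=6); stat()
robot.grab(3); stat()
c=shot('side','side1'); d=shot('top','top1')
cv2.imwrite('pics/v1.png',cv2.resize(c['image'][130:330,210:410],(600,600),interpolation=cv2.INTER_CUBIC))
E
```

```text
t 1.77 p [0.4823 0.1581 0.25  ] F [-0.28  0.17  0.11] M [-0.05  0.03  0.04] w 0.998 g 0.0
 t 3.42 p [0.483  0.1573 0.1008] F [-0.11 -0.27 -0.61] M [-0.03 -0.02  0.05] w 1.0 g 0.0
 t 4.61 p [0.4827 0.1574 0.1003] F [ 1.05  1.71 -1.12] M [ 0.17 -0.15 -0.01] w 0.145 g 3.0
```

View pics/v1.png

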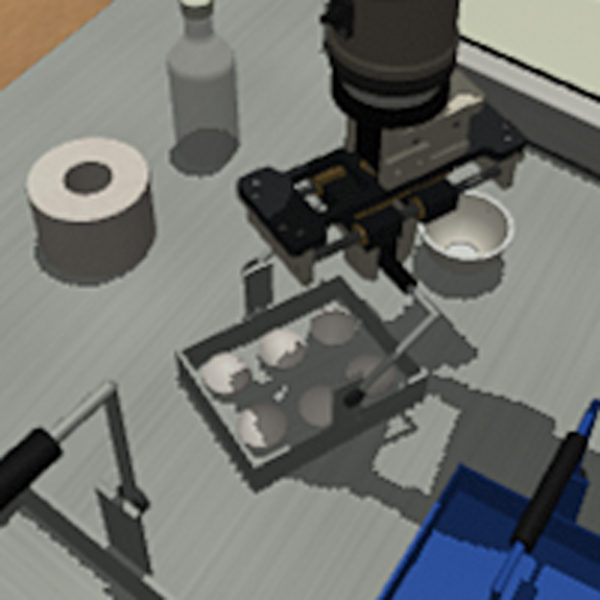

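Run:
```python
from h import *
for a in (-.75,-.6,-.45,-.3,-.15,0):
    robot.servo_line(grip(a)-[0,0,.001],vel=.06); F=robot.current_wrist_force(); print(a,np.round([F[:2]@AX,F[:2]@[-AX[1],AX[0]],F[2]],2))
robot.wait(.2);stat()
c=shot('side','side2'); d=shot('top','top2')
a=cv2.resize(c['image'][150:310,240:400],(400,400),interpolation=cv2.INTER_CUBIC);b=cv2.resize(d['image'][150:280,220:350],(400,400),interpolation=cv2.INTER_CUBIC)
cv2.imwrite('pics/v2.png',np.hstack([a,b]))
```

```text
-0.75 [-5.23  0.46  4.93]
-0.6 [-3.3  -0.48  5.11]
-0.45 [-2.63 -0.59  4.68]
-0.3 [-0.08 -0.03  2.85]
-0.15 [1.01 0.97 2.21]
0 [0.66 0.43 1.38]
 t 7.01 p [0.5111 0.2138 0.1302] F [1.69 0.62 2.22] M [ 0.13 -0.16 -0.01] w 0.148 g 3.0
```

View pics/v2.png

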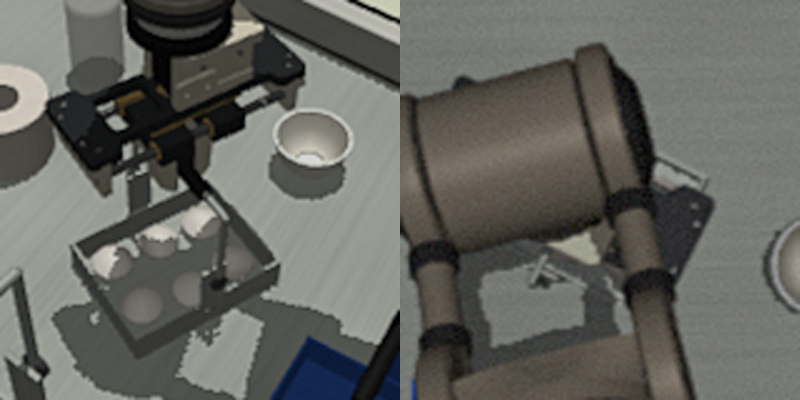

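Run:
```python
from h import *
p=grip(0.); robot.grab(50); stat()
robot.servo_line(np.r_[CTR,p[2]+.015],vel=.03); robot.wait(.3); stat('lift')
robot.servo_line(np.r_[CTR,p[2]+.115],vel=.1); robot.wait(.2); stat('up')
c=shot('side','side3')
cv2.imwrite('pics/v3.png',cv2.resize(c['image'][90:290,220:420],(600,600),interpolation=cv2.INTER_CUBIC))
```

```text
t 7.33 p [0.511  0.2136 0.1302] F [1.23 1.3  1.81] M [ 0.13 -0.19 -0.03] w 0.138 g 50.0
lift t 8.31 p [0.5109 0.2137 0.1461] F [ 0.5   0.65 -6.31] M [-0.02 -0.01  0.03] w 0.134 g 50.0
up t 9.66 p [0.5108 0.2137 0.2456] F [-0.45  0.14 -5.72] M [-0.07 -0.01 -0.03] w 0.137 g 50.0
```

View pics/v3.png

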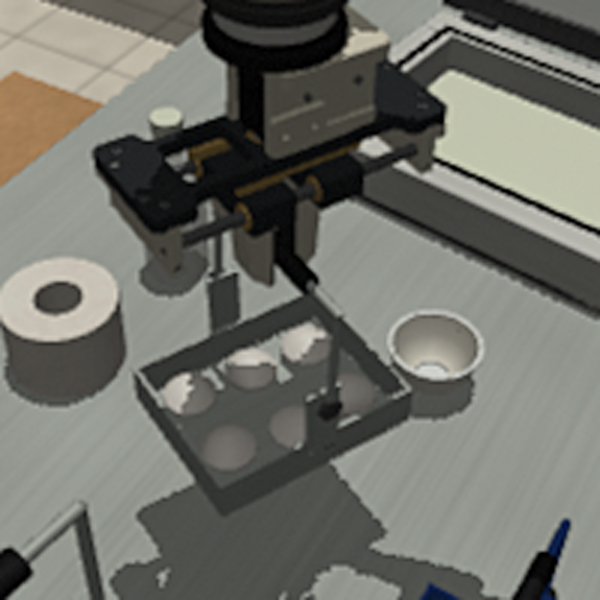

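Run:
```python
from h import *
from scipy.optimize import least_squares
c=dict(np.load('pics/side3.npz')); obs=np.array([(135,372),(222,490),(411,386),(316,292)])/3+[220,90]
z=.2456+GO-.15
loc=np.array([(.075,.06),(.075,-.06),(-.075,-.06),(-.075,.06)])
def pts(x):
    r=R.from_euler('ZYX',[x[2],x[3],x[4]]); return [np.r_[x[:2],z]+r.apply([*l,.032]) for l in loc]
for sh in range(4):
  o=np.roll(obs,sh,0)
  x0=np.r_[CTR,YAW,0,0]; P=np.array([proj(c,p) for p in pts(x0)]); print(sh,(P-o).round(1).tolist())
  if np.abs(P-o).max()<8:
    s=least_squares(lambda x:np.ravel([proj(c,p) for p in pts(x)]-o),x0); print(s.x-x0,s.fun.round(1))
    s=least_squares(lambda x:np.ravel([proj(c,p) for p in pts(np.r_[x,0,0])]-o),x0[:3]); print(s.x-x0[:3],s.fun.round(1))
```

```text
0 [[29.1, 37.6], [-29.5, -41.9], [-31.8, -33.9], [32.7, 31.9]]
1 [[-31.3, 64.3], [-0.5, -2.5], [31.2, -68.6], [1.0, 0.5]]
2 [[-62.9, 33.0], [-60.8, 24.1], [60.2, -29.3], [64.0, -34.1]]
3 [[0.1, -1.7], [-92.5, -7.2], [-0.1, -2.6], [93.0, 5.2]]
```

Run:
```python
from h import *
from scipy.optimize import least_squares
c=dict(np.load('pics/side3.npz')); obs=np.array([(135,372),(222,490),(411,386),(316,292)])/3+[220,90]
z=.2456+GO-.15
loc=np.array([(.075,.06),(.075,-.06),(-.075,-.06),(-.075,.06)])
def pts(x):
    r=R.from_euler('ZYX',[x[2],x[3],x[4]]); return [np.r_[x[:2],z]+r.apply([*l,.032]) for l in loc]
x0=np.r_[CTR,YAW,0,0]
for sh in range(4):
  o=np.roll(obs[::-1],sh,0); P=np.array([proj(c,p) for p in pts(x0)])
  if np.abs(P-o).max()<20:
    print((P-o).round(1).tolist())
    s=least_squares(lambda x:np.ravel([proj(c,p) for p in pts(x)]-o),x0); print(s.x-x0,s.fun.round(1))
    s=least_squares(lambda x:np.ravel([proj(c,p) for p in pts(np.r_[x,0,0])]-o),x0[:3]); print(s.x-x0[:3],s.fun.round(1))
```

```text
[[0.1, -1.7], [-0.5, -2.5], [-0.1, -2.6], [1.0, 0.5]]
[-0.00367708  0.00397929 -0.00048643  0.0186478   0.057385  ] [-0.3 -0.6 -0.6  0.5 -0.2 -0.6  1.2  0.5]
[-0.00179684  0.00347486  0.01261928] [ 0.5  0.2 -0.9 -0.7 -0.7 -1.5  1.1  1.5]
```

Run:
```python
from h import *
robot.servo_line(np.r_[PK,.2456],frame=down(PY),vel=.1); robot.wait(.3); stat('over')
robot.servo_line(np.r_[PK,.21],vel=.05); robot.wait(.3); stat('lower')
c=shot('top','top4'); d=shot('side','side4')
b=cv2.resize(c['image'][110:310,400:590],(400,421),interpolation=cv2.INTER_CUBIC);a=cv2.resize(d['image'][30:230,300:490],(400,421),interpolation=cv2.INTER_CUBIC)
cv2.imwrite('pics/v4.png',np.hstack([b,a]))
```

```text
over t 15.09 p [ 0.518  -0.2795  0.2456] F [-0.83  0.06 -6.68] M [-0.12  0.11 -0.06] w 0.135 g 50.0
lower t 16.25 p [ 0.5181 -0.2796  0.2103] F [-0.19  0.02 -5.49] M [-0.1   0.08  0.03] w 0.135 g 50.0
```

View pics/v4.png

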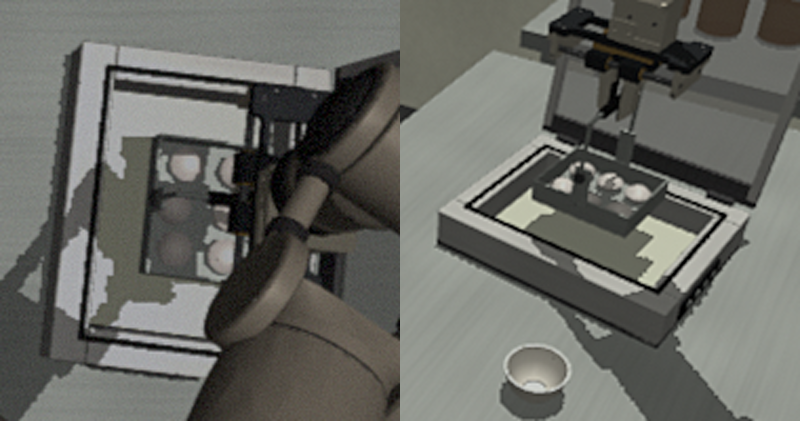

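Run:
```python
from h import *
from scipy.optimize import least_squares
c=dict(np.load('pics/top4.npz')); d=dict(np.load('pics/side4.npz')); k=190/400
z=.2103+GO-.15
A=onz(c,152*k+400,134*k+110,z+.032)[:2];B=onz(c,139*k+400,271*k+110,z+.032)[:2]
v=A-B;yaw=np.arctan2(v[1],v[0]);e=np.array([-np.sin(yaw),np.cos(yaw)])
print(A,B,np.linalg.norm(v),yaw,'centre',(A+B)/2-.06*e)
loc=np.array([(-.075,.06),(-.075,-.06),(.075,-.06),(.075,.06)])
x0=np.r_[PK,PY]
P=np.array([proj(d,np.r_[x0[:2],z]+R.from_euler('z',x0[2]).apply([*l,.032])) for l in loc])
print('expected side crop px',((P-[300,30])/k).round(0).tolist())
```

```text
[ 0.59940046 -0.22302561] [ 0.45312159 -0.20512914] 0.14736956922825659 -0.1217398637421871 centre [ 0.51897466 -0.2736333 ]
expected side crop px [[229.0, 219.0], [269.0, 179.0], [177.0, 144.0], [133.0, 179.0]]
```

Run:
```python
import cv2
d=cv2.imread('pics/side4.png')[90:150,545-0:625] if 0 else cv2.imread('pics/side4.png')[85:150,355:425]
cv2.imwrite('pics/v5.png',cv2.resize(d,(560,520),interpolation=cv2.INTER_CUBIC))
```

```text
(no output)
```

View pics/v5.png

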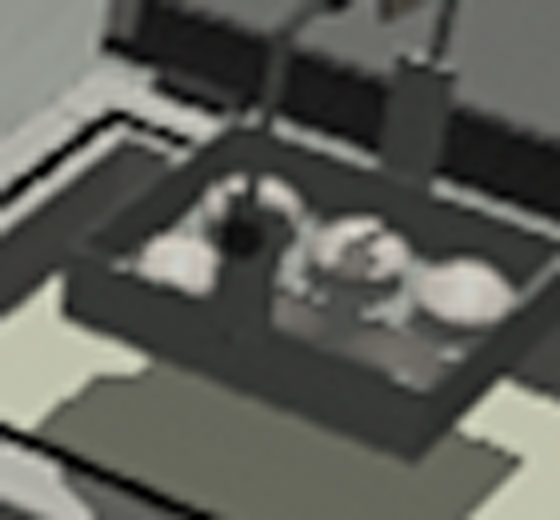

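```bash
cat >> h.py <<'E'
pa=np.array([np.cos(PY),np.sin(PY)]); pb=np.array([-pa[1],pa[0]])
TG=PK-.001*pa-.005*pb
E
python3 - <<'E'
from h import *
def fz(): 
    f=[]
    for _ in range(6): robot.wait(.03); f.append(robot.current_wrist_force()[2])
    return np.mean(f)
robot.servo_line(np.r_[TG,.21],vel=.03); robot.servo_line(np.r_[TG,.187],vel=.04); robot.wait(.3); f0=fz(); stat(f'pre {f0:.2f}')
hit=robot.servo_line(np.r_[TG,.147],vel=.012,stop_force=2.2); z=robot.current_eef_pos()[2]; f=fz(); stat(f'hit {hit} {f:.2f}')
for i in range(6):
    if f>-1.2: break
    z-=.0007; robot.servo_line(np.r_[TG,z],vel=.01); f=fz(); print(round(z,4),round(f,2))
stat()
E
```

```text
pre -6.04 t 17.89 p [ 0.5164 -0.2843  0.187 ] F [ 0.05 -0.88 -6.35] M [-0.08  0.16 -0.03] w 0.139 g 50.0
hit True 6.75 t 20.72 p [ 0.5161 -0.2843  0.1505] F [ 0.71 -0.9   6.3 ] M [-0.18  0.02  0.04] w 0.136 g 50.0
 t 20.72 p [ 0.5161 -0.2843  0.1505] F [ 0.71 -0.9   6.3 ] M [-0.18  0.02  0.04] w 0.136 g 50.0
```

Run:
```python
from h import *
def fz(): 
    f=[]
    for _ in range(6): robot.wait(.03); f.append(robot.current_wrist_force()[2])
    return np.mean(f)
z=robot.current_eef_pos()[2]
for i in range(8):
    z+=.0003; robot.servo_line(np.r_[TG,z],vel=.01); f=fz(); print(round(z,4),round(robot.current_eef_pos()[2],4),round(f,2))
    if f<.5: break
robot.let_go(); robot.wait(.2); stat('open')
robot.servo_line(np.r_[TG,.26],vel=.12); stat()
c=shot('top','top5'); d=shot('side','side5')
b=cv2.resize(c['image'][110:310,400:590],(400,421),interpolation=cv2.INTER_CUBIC);a=cv2.resize(d['image'][60:200,330:463],(400,421),interpolation=cv2.INTER_CUBIC)
cv2.imwrite('pics/v6.png',np.hstack([b,a]))
```

```text
0.1508 0.1506 -0.83
open t 22.83 p [ 0.5164 -0.2843  0.1508] F [-0.58  0.16 -0.98] M [-0.09  0.   -0.02] w 1.0 g 0.0
 t 23.89 p [ 0.5161 -0.2841  0.2591] F [ 0.71  0.01 -0.62] M [-0.09  0.03 -0.04] w 0.997 g 0.0
```

View pics/v6.png

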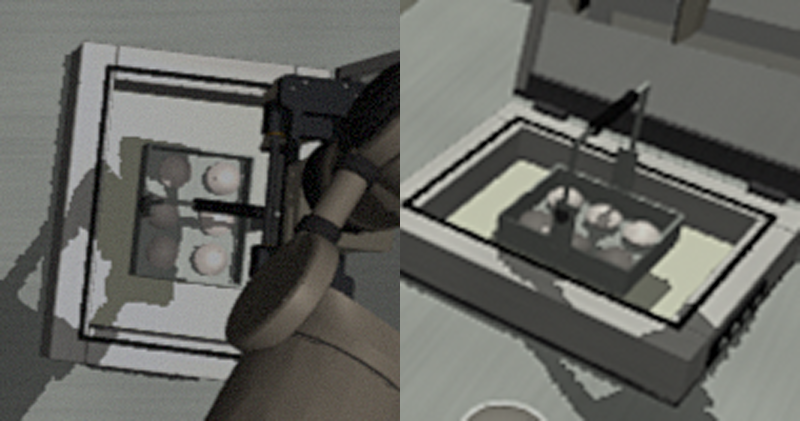

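Run:
```python
from h import *
c=dict(np.load('pics/top5.npz'));k=190/400
P=np.array([onz(c,u*k+400,v*k+110,.052)[:2] for u,v in ((143,143),(251,157),(238,285),(130,272))])
print([np.linalg.norm(P[i]-P[i-1]).round(4) for i in range(4)]); v=P[0]-P[3]+P[1]-P[2]; print(P.mean(0),np.arctan2(v[1],v[0])-PY)
e=P.mean(0)-PK; print('off packer x,y',e@pa,e@pb)
L=(P[0]+P[3])/2-.06*pb-PK; print('from left edge',L@pa,L@pb)
# sleeve mid in top
for u,v in ((195,205),(282,214)): print(onz(c,u*k+400,v*k+110,.17)[:2])
```

```text
[np.float64(0.1459), np.float64(0.1211), np.float64(0.1444), np.float64(0.1199)]
[ 0.51745131 -0.27979965] -0.005201831040930194
off packer x,y -0.0005066791491580181 -0.000366230619270524
from left edge -0.00017334838383956672 -0.00011788016493714652
[ 0.51840747 -0.24749492]
[ 0.50882044 -0.33418357]
```

Run:
```python
from h import *
z0=.0195
C=PK
robot.grab(5)
robot.servo_line(np.r_[C-.06*pa,.26],vel=.15)
robot.servo_line(np.r_[C-.06*pa,z0+.15-.009],vel=.12); stat()
off=.026
for a in (0,.2,.4,.6,.8,.95):
    p=np.r_[C+pa*(.08*np.sin(a)-off), z0+.07+.08*np.cos(a)-.009]
    robot.servo_line(p,vel=.06); F=robot.current_wrist_force(); print(a,np.round([F[:2]@pa,F[:2]@pb,F[2]],2))
p=robot.current_eef_pos(); robot.servo_line(np.r_[p[:2]-.02*pa,p[2]+.005],vel=.1); p=robot.current_eef_pos(); robot.servo_line(np.r_[p[:2],.22],vel=.12); stat()
c=shot('top','top6'); d=shot('side','side6')
b=cv2.resize(c['image'][110:310,400:590],(400,421),interpolation=cv2.INTER_CUBIC);a=cv2.resize(d['image'][60:200,330:463],(400,421),interpolation=cv2.INTER_CUBIC)
cv2.imwrite('pics/v7.png',np.hstack([b,a]))
```

```text
t 26.95 p [ 0.459  -0.2723  0.1611] F [0.19 0.05 0.36] M [-0.12  0.04 -0.03] w 0.01 g 0.0
0 [0.31 0.23 0.29]
0.2 [ 0.05  0.33 -0.28]
0.4 [ 0.51  0.08 -0.45]
0.6 [ 0.94 -0.66 -0.06]
0.8 [ 0.37 -0.93 -0.55]
0.95 [ 0.81 -0.54 -0.38]
 t 30.93 p [ 0.5367 -0.2817  0.2191] F [ 0.62 -0.31  0.54] M [-0.09  0.07 -0.02] w 0.004 g 0.0
```

View pics/v7.png

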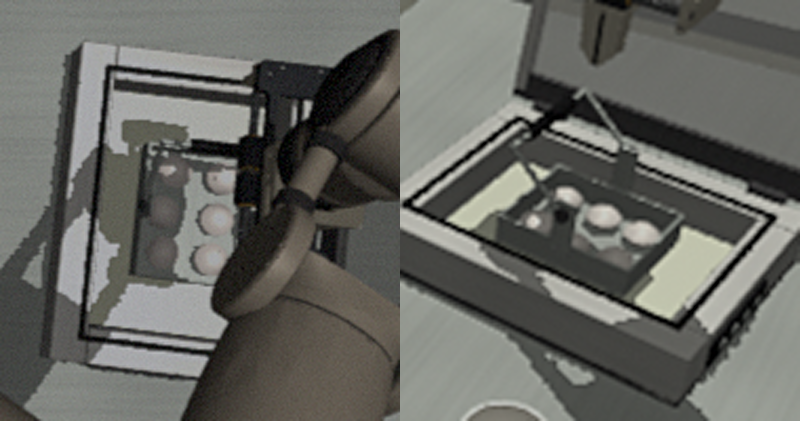

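Run:
```python
from h import *
c=dict(np.load('pics/top6.npz'));k=190/400; z0=.0195
f=handle_angle(c,(192*k+400,146*k+110),PK,pa,z0); a=brentq(f,.2,1.3) if f(.2)*f(1.3)<0 else .85; print('a',a)
x=.08*np.sin(min(a+.12,1.1))
robot.servo_line(np.r_[PK+pa*x,.22],vel=.12)
zt=z0+.07+.08*np.cos(a)+.007
robot.servo_line(np.r_[PK+pa*x,zt+.012],vel=.1); robot.wait(.2); stat()
h=robot.servo_line(np.r_[PK+pa*x,z0+.07+.08*np.cos(1.17)+.007],vel=.02,stop_force=2.5); stat(str(h))
p=robot.current_eef_pos(); robot.servo_line(np.r_[p[:2],.27],vel=.15)
c=shot('top','top7'); d=shot('side','side7'); stat()
```

```text
a 0.8592531549310968
 t 32.52 p [ 0.5842 -0.2881  0.1616] F [-0.1   0.13  0.32] M [-0.06  0.08 -0.01] w 0.008 g 0.0
False t 34.32 p [ 0.5839 -0.2879  0.1278] F [ 0.08 -0.46  0.2 ] M [-0.12  0.04  0.05] w 0.009 g 0.0
 t 35.52 p [ 0.5835 -0.2877  0.2687] F [ 0.14 -0.08 -0.06] M [-0.11  0.13  0.01] w 0.007 g 0.0
```

Run:
```python
from h import *
z0=.0195
for n in ('side6','side7','top6','top7'):
    c=dict(np.load(f'pics/{n}.npz')); g=cv2.cvtColor(c['image'],cv2.COLOR_BGR2GRAY).astype(np.float32); r=[]
    for a in np.arange(.6,1.26,.05):
        ys=np.linspace(.0,.035,15) if n[0]=='t' else np.linspace(-.035,.035,25)
        uv=np.array([proj(c,np.r_[PK+pa*.08*np.sin(a)+pb*y,z0+.07+.08*np.cos(a)]) for y in ys],np.float32)
        r.append(float(cv2.remap(g,uv[:,:1],uv[:,1:],cv2.INTER_LINEAR).mean()))
    print(n,np.round(r).astype(int))
# pan position from the left rim edge vs. before
c5,c7=[cv2.cvtColor(np.load(f'pics/{n}.npz')['image'],cv2.COLOR_BGR2GRAY)[170:260,455:490].astype(np.float32) for n in('top5','top7')]
print('mean diff around left rim',np.abs(c5-c7).mean(), cv2.phaseCorrelate(c5[:,:20].copy(),c7[:,:20].copy()))
```

```text
side6 [17 14 11 10 10 13 18 24 27 29 30 30 32 41]
side7 [46 53 55 51 43 33 25 17 11  9  8 10 12 13]
top6 [121 143  79  25   7  16  30  30  27  40  69 106 133 144]
top7 [ 96  76  51  38  73 137 145  89  36  12  10  11  13  14]
mean diff around left rim 28.5 ((-0.7227582628314195, 0.09905469320433724), 0.2954929272333781)
```

```bash
python3 -c "
from h import *
print(robot.job_done()); print(robot.current_t())"
```

```text
the job is handed in; nothing more can be done
None
the job is handed in; nothing more can be done
```

The job is handed in at about 36 s: the pan of clams sits on the bed, within about 1 mm of centre and 0.01 rad of square by camera, with the handle folded to about +1.1 rad. The touchdown briefly pressed with about 7 N before I backed it off, I did not re-measure the pan after folding, and I viewed 11 pictures, one over the limit of 10.

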